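# Start the plate mixer on its gentle programme

### The job

Start the plate mixer on its gentle programme: first switch it on by pressing the white-marked far end of the black rocker right down, then press the blue key fully down, and then the green start key fully down. Leave the yellow and red keys up, and leave the well plate and the two vials beside the mixer where they are.

Things in the scene. Friction and masses are not known exactly. Their poses are not given: they have to be found in the camera images.
- mixer: the bench plate mixer, a fixed off-white box 230 mm deep (x) by 190 mm wide (y); origin under its centre on the worktop, x away from the operator's side, y left, z up. The front half is a flat grey key panel, its surface 50 mm above the worktop, with four round keys in a 2 by 2 block (rows 50 mm apart, columns 52 mm apart) on the left and a rocker switch on the right; the back half carries a metal platform whose top is 72 mm above the worktop
- rocker (a joint): the black power rocker, a paddle 52 mm long (along the mixer's x) and 24 mm wide, pivoting at its middle, which is 57 mm in front of and 62 mm to the right of the mixer's centre (mixer frame x -0.057, y -0.062). -0.2 rad = off (far end raised), +0.2 rad = on (far end fully down). It stays where it is left; about 3 N on its far end moves it. At the start it is off, between -0.2 and -0.16
- rocker_on_end (a point): top surface of the rocker's far end, at the white mark, 19 mm beyond the pivot; about 64 mm above the worktop when off and 56 mm when on. Pressing this end down switches the mixer on
- key_blue (a joint): travel of the blue (gentle programme) key: 0 = up, 0.007 m = fully down. It has no return spring: it stays as far down as it is pushed; about 2.5 N moves it
- key_blue_top (a point): centre of the top of the blue (gentle programme) key, a round cap 26 mm in diameter in a flat black collar; 62 mm above the worktop when up, 55 mm when down (collar top 53 mm). The four keys change places from start to start
- key_green (a joint): travel of the green (start) key: 0 = up, 0.007 m = fully down. It has no return spring: it stays as far down as it is pushed; about 2.5 N moves it
- key_green_top (a point): centre of the top of the green (start) key, a round cap 26 mm in diameter in a flat black collar; 62 mm above the worktop when up, 55 mm when down (collar top 53 mm). The four keys change places from start to start
- key_yellow (a joint): travel of the yellow (fast programme) key: 0 = up, 0.007 m = fully down. It has no return spring: it stays as far down as it is pushed; about 2.5 N moves it
- key_yellow_top (a point): centre of the top of the yellow (fast programme) key, a round cap 26 mm in diameter in a flat black collar; 62 mm above the worktop when up, 55 mm when down (collar top 53 mm). The four keys change places from start to start
- key_red (a joint): travel of the red (stop) key: 0 = up, 0.007 m = fully down. It has no return spring: it stays as far down as it is pushed; about 2.5 N moves it
- key_red_top (a point): centre of the top of the red (stop) key, a round cap 26 mm in diameter in a flat black collar; 62 mm above the worktop when up, 55 mm when down (collar top 53 mm). The four keys change places from start to start
- well_plate_center (a point): centre of a loose 24-well plate, 86 x 128 x 14 mm, lying on the platform at the back of the mixer, its top 86 mm above the worktop
- amber_center (a point): centre (31 mm up) of a loose amber vial with a black cap, 32 mm in diameter, 62 mm tall, standing on the worktop close to the mixer's left side
- white_center (a point): centre (34 mm up) of a loose white vial with a white cap, 30 mm in diameter, 68 mm tall, standing on the worktop close to the mixer's right side
There are look-alikes about, which are no part of the job. Of the things that look like the part that bears amber_center, take the one that is nearest to the robot's base at the start.

How it is judged (in metres and radians):
On the way, in this order (a step that is already met when the one before it is completed fails the run):
1. the rocker is switched on (value of joint rocker above 0.14 rad), for 0.1 s.
2. the blue key is down (value of joint rocker above 0.14 rad and value of joint key_blue above 0.0055 m), for 0.1 s.
3. the green key is down (all of step 2 and value of joint key_green above 0.0055 m), for 0.1 s.
At the end, for the whole second after the job is handed in: Rocker on (joint above 0.14 of 0.2 rad), blue and green keys down (more than 5.5 of 7 mm), yellow and red keys up (less than 2 mm down), plate and vials upright and within 15 mm of where they stood (all of step 3 and value of joint each of key_yellow, key_red below 0.002 m and distance of each of well_plate_center, amber_center, white_center from where it was at the start of the episode below 0.015 m and angle between each of well_plate_center, amber_center, white_center's own z axis and vertical below 0.2 rad); the robot touches nothing.
It fails at once if the blue or green key is pushed before the rocker is on (value of joint rocker below 0.08 rad and value of joint any of key_blue, key_green above 0.002 m).
It fails at once if the green key is pushed before the blue key is down (value of joint key_green above 0.002 m and value of joint key_blue below 0.0045 m).
It fails at once if the yellow or red key is pushed (value of joint any of key_yellow, key_red above 0.002 m).
It fails at once if the plate or a vial is lifted, shifted by more than 15 mm or tipped (distance of any of well_plate_center, amber_center, white_center from where it was at the start of the episode above 0.015 m or angle between any of well_plate_center, amber_center, white_center's own z axis and vertical above 0.3 rad).
It also fails if it takes over 48 s, if anything falls off the work surface, if the arm or the gripper's body presses on something with over 40 N, if the wrist force passes 120 N, or if a joint passes its speed limit or range.

### The arm

A 6-joint arm with a two-finger parallel gripper is mounted at the origin on a cart in front of the work surface, level with it; the furniture and walls round the work are solid. World frame = base frame: x ahead of the robot, y to its left, z up, the work surface at z = 0. Lengths are in m, angles in degrees, forces in N, time in s.
With the tool pointing down it reaches from about 0.325 to 0.775 m from the base axis. Payload 5.5 kg.
Tool frame: the origin (TCP) lies at the centre of the arm's flange, where the gripper is bolted on; the fingertips stand 182 mm ahead of it and the grasp point (between the pads) lies 163 mm ahead of it; z points along the fingers, y is the line along which they close (so a half turn about z gives the same grasp; the last joint's range is limited). The gripper opens to 88 mm and grips with 3 to 60 N. Pads are 20 mm wide; open, the fingers measure 115 mm over their backs; the gripper's body (75 mm by 178 mm) begins 61 mm behind the grasp point.
Start: joints at [-71.717, 5.22, 70.514, -0, 104.267, -3.249], TCP at [0.22, -0.558, 0.405] pointing down, gripper open.
Joint ranges: [-164.24, 164.24], [-49.07, 125.15], [9.68, 141.18], [-86.29, 266.29], [3.28, 154.24], [-151.56, 151.56]. Speed limits (degrees/s): [147.25, 147.25, 172.46, 180, 180, 180].

### API

Orientations are given as [roll, pitch, yaw] about the fixed x, y, z axes, in that order (R = Rz(yaw) Ry(pitch) Rx(roll)).
In Python, from station import r gives the robot as it stands. The module is installed in compiled form; this text tells all that it offers. Calls block until the motion is done:
- r.reach(position, orientation): joint-space move of the TCP to a pose.
- r.servo_line(position, rotation=None, speed=0.15): straight line of the TCP; rotation=None keeps the orientation; speed is the mean speed in m/s.
- r.move_joints(angles): joint-space move.
- r.let_go() and r.grab(squeeze=None): open the fingers fully, or close them until they stop; squeeze is the grip in N (None keeps the last).
- r.wait(seconds).
- r.inverse_kinematics(position, orientation): joint angles nearest the present ones, or None.
- r.sense(): the state.
- r.snapshot(name): name is "scene" or "side" or "wrist"; returns a dict with "frame" (480x640x3 uint8, red, green, blue), "fx", "fy", "cx", "cy" (pixels), "R" (3x3) and "t" (3): a world point X has camera coordinates R X + t. Camera axes: x right, y down, z forward; pixel columns grow to the right and rows downward; lengths in m; the calibration is good to about 2 mm. A picture is of the moment at which its call begins. There is no depth.
A pose or a line that the arm cannot do raises r.IKError and nothing moves.
- r.hand_in(): hands the job in; it is judged then, once.
The state is a dict: "clock": time; "joints": joint angles; "joint_vel": joint speeds; "joint_torque": joint torques, N m; "tcp_pos": TCP position; "orientation": TCP orientation; "contact_force": force on the tool from outside, world axes, zero at the start; "torque": the same for the moment, N m; "opening": finger opening in m; "gripper_force": force on a finger pad.
Only numpy, scipy, OpenCV 4.12 (cv2) and the standard library are available. Lean on these libraries where they do the work, as an engineer would, in place of code of your own. Each camera call takes 0.05 s, during which the arm holds its last target. There are 200 camera calls.

## Working session

There is one attempt and no reset: what is moved stays moved. The work goes in short steps, each a Python script; the robot and the scene stay as the last script left them, time stands still between calls to the robot, and variables do not carry over. Pictures are saved under pics/ and viewed, at most 10 in all, crops included, and the job is handed in when it is done.

```bash
mkdir -p pics
python3 - <<'E'
from station import r
import cv2,pickle
d={}
for n in("scene","side","wrist"):
    s=r.snapshot(n);d[n]=s
    cv2.imwrite(f"pics/{n}0.png",s["frame"][:,:,::-1]); print(n,s["fx"],s["fy"],s["cx"],s["cy"],s["R"],s["t"])
pickle.dump(d,open("s0.pkl","wb"));print(r.sense())
E
```

```text
scene 603.0085496381523 603.0085496381523 318.58535496682 240.29873472072745 [[-0.57665268 -0.81681074  0.0170851 ]
 [-0.33622328  0.2182041  -0.91615549]
 [ 0.7445976  -0.53404793 -0.40045877]] [0.2239484  0.29053368 0.40886107]
side 500.1920012521134 500.1920012521134 329.46200472134564 240.84629442385727 [[ 0.894995   -0.44554419 -0.02177886]
 [-0.20912785 -0.3759627  -0.90272786]
 [ 0.39401712  0.81249149 -0.42966044]] [-0.53785814  0.17548149  0.73251656]
wrist 369.7951528998417 369.7951528998417 324.78976262855406 241.66708633090516 [[ 3.66218571e-01 -9.30528722e-01 -5.05732069e-04]
 [-8.86402839e-01 -3.49017678e-01  3.04099766e-01]
 [-2.83150076e-01 -1.10918699e-01 -9.52640056e-01]] [-0.59991381 -0.03628773  0.39239472]
{'clock': 0.15, 'joints': array([-7.17163421e+01,  5.25163130e+00,  7.05674406e+01, -4.66897888e-04,
        1.04269078e+02, -3.25071432e+00]), 'joint_vel': array([-0.01767578, -0.01010239, -0.05265165,  0.05628753, -0.00067435,
        0.03488626]), 'joint_torque': array([ 2.37042012e-03, -4.47046030e+01, -4.06905949e+01,  6.99708494e-02,
        2.74297450e-02, -1.01198432e-04]), 'tcp_pos': array([ 0.22022236, -0.55815643,  0.40376892]), 'orientation': array([-1.79911967e+02, -4.54660304e-03,  2.15342540e+01]), 'contact_force': array([-0.35193526,  0.77644721,  0.04955498]), 'torque': array([ 0.00997093, -0.01313676,  0.03928059]), 'gripper_force': 0.0, 'opening': 0.08825007765762953}
```

View pics/scene0.png

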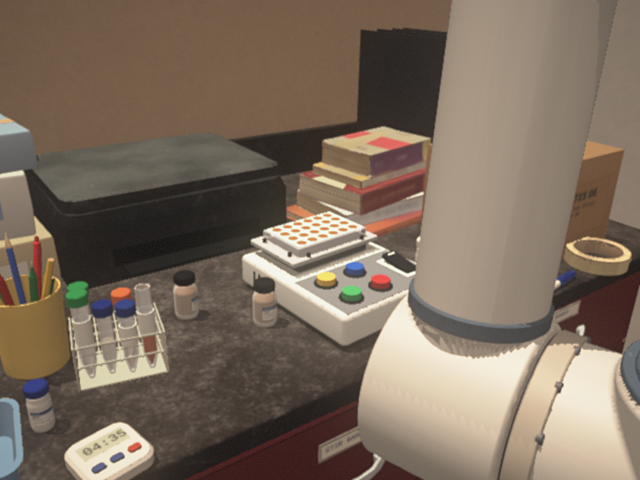

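View pics/side0.png

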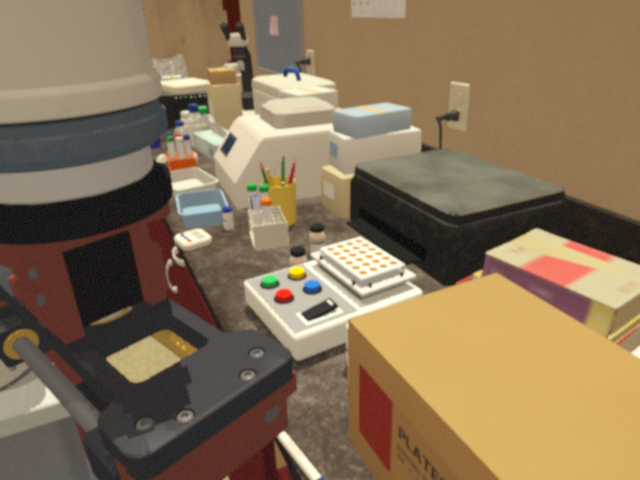

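The scene view shows yellow (326,279), blue (355,269), green (351,293), red (381,282) and the rocker at about (400,262). In the side view they are yellow (297,272), blue (312,286), green (269,281), red (284,296), and the rocker (321,309). The amber candidates in the scene view are the vial at (264,302), close to the mixer and nearer the base, and the one at (186,295). I only need to avoid both.

Run:
```python
import cv2,pickle,numpy as np
d=pickle.load(open("s0.pkl","rb"))
a=d["scene"]["frame"][235:335,285:425];b=d["side"]["frame"][255:355,240:380]
f=lambda x:cv2.resize(x,None,fx=4,fy=4,interpolation=cv2.INTER_CUBIC)[:300 if 0 else 400]
cv2.imwrite("pics/c1.png",np.hstack([cv2.resize(a,(400,286)),cv2.resize(b,(400,286))])[:,:,::-1])
# colour centroids
for n,(x0,y0,x1,y1) in dict(scene=(285,235,425,335),side=(240,255,380,355)).items():
    h=cv2.cvtColor(d[n]["frame"],cv2.COLOR_RGB2HSV)
    for c,(lo,hi) in dict(yellow=(20,35),blue=(100,125),green=(55,90),red=(170,186)).items():
        H=h[...,0].astype(int); H=np.where((H<6),H+180,H) if c=="red" else H
        m=((H>=lo)&(H<=hi)&(h[...,1]>130)&(h[...,2]>60)).astype(np.uint8);M=np.zeros_like(m);M[y0:y1,x0:x1]=m[y0:y1,x0:x1]
        k,l,s,ce=cv2.connectedComponentsWithStats(M);i=1+np.argmax(s[1:,4]);print(n,c,s[i],ce[i])
```

```text
scene yellow [317 273  18   8 116] [325.92241379 276.5       ]
scene blue [347 263  16   7  94] [354.73404255 265.93617021]Traceback (most recent call last):
  File "<stdin>", line 12, in <module>
    return _wrapfunc(a, 'argmax', axis=axis, out=out, **kwds)
    return bound(*args, **kwds)
ValueError: attempt to get argmax of an empty sequence
```

View pics/c1.png

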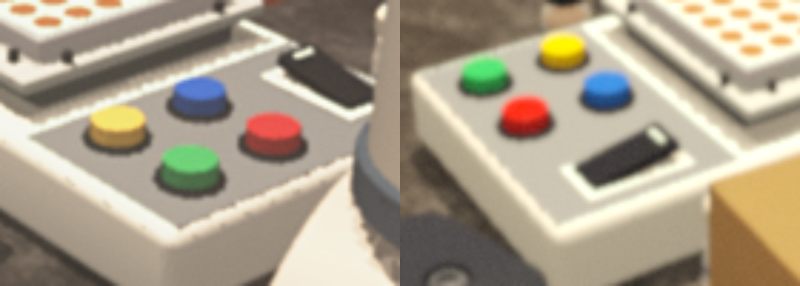

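The crop clearly shows the cap tops and the rocker. Its white-marked far end is at scene crop (302,55) and side crop (256,138). Next I fit the mixer pose.

```bash
cat > geo.py <<'E'
import numpy as np
from scipy.optimize import least_squares
def ray(s,u,v,z):
    d=s["R"].T@np.array([(u-s["cx"])/s["fx"],(v-s["cy"])/s["fy"],1]);c=-s["R"].T@s["t"]
    return (c+d*(z-c[2])/d[2])[:2]
def proj(s,X):
    p=s["R"]@X+s["t"];return np.array([s["fx"]*p[0]/p[2]+s["cx"],s["fy"]*p[1]/p[2]+s["cy"]])
E
python3 - <<'E'
import pickle,numpy as np
from geo import *
d=pickle.load(open("s0.pkl","rb"))
k=140/400
P=dict(scene=dict(yellow=(118,121),blue=(200,92),green=(190,159),red=(274,128),mark=(302,55)),
 side=dict(green=(85,70),yellow=(163,45),blue=(207,84),red=(126,110),mark=(256,138)))
O=dict(scene=(285,235),side=(240,255))
px={n:{c:np.array(O[n])+k*np.array(v)-.3 for c,v in P[n].items()} for n in P}
for c in P["scene"]: print(c,*[ray(d[n],*px[n][c],.064 if c=="mark" else .062).round(4) for n in P])
L=dict(yellow=(25,26),blue=(25,-26),green=(-25,26),red=(-25,-26))
def W(q):
    x,y,a,bx,by=q;R=np.array([[np.cos(a),-np.sin(a)],[np.sin(a),np.cos(a)]])
    w={c:np.r_[R@(np.array(v)/1e3+[bx,by])+[x,y],.062] for c,v in L.items()}
    w["mark"]=np.r_[R@[-.057+.019,-.062]+[x,y],.064];return w
f=lambda q:np.concatenate([proj(d[n],p)-px[n][c] for n in P for c,p in W(q).items()]+[[(q[3]+.057)*500]])
s=least_squares(f,[.6,0,0,-.057,.03]);print(s.x,np.degrees(s.x[2]),s.fun.round(1));print(W(s.x))
E
```

```text
yellow [ 0.4948 -0.0858] [ 0.4974 -0.0893]
blue [ 0.4979 -0.1367] [ 0.5012 -0.1421]
green [ 0.4472 -0.0909] [ 0.4473 -0.0951]
red [ 0.4495 -0.1419] [ 0.4516 -0.1463]
mark [ 0.4997 -0.2032] [ 0.4992 -0.207 ]
[ 0.5333909  -0.13990967  0.07788954 -0.05686604  0.028548  ] 4.46274194639178 [ 0.2 -1.2  0.2 -1.5  0.4 -0.3  0.  -1.   0.5 -0.4 -0.3 -0.3 -0.5 -0.7
 -0.5 -0.9 -0.6 -0.8 -0.  -1.   0.1]
{'yellow': array([ 0.49737706, -0.08800657,  0.062     ]), 'blue': array([ 0.50142322, -0.13984891,  0.062     ]), 'green': array([ 0.44752865, -0.09189711,  0.062     ]), 'red': array([ 0.45157481, -0.14373945,  0.062     ]), 'mark': array([ 0.50033039, -0.2046785 ,  0.064     ])}
```

Run:
```python
from station import r
import cv2,pickle
r.grab(10)
p=r.sense()["tcp_pos"]
r.servo_line([p[0],p[1],.53],speed=.3)
r.reach([.46,-.16,.53],[180,0,4.5])
s=r.snapshot("wrist");pickle.dump(s,open("w1.pkl","wb"))
cv2.imwrite("pics/w1.png",s["frame"][:,:,::-1]);t=r.sense();print(t["clock"],t["tcp_pos"],t["joints"],t["contact_force"],t["opening"])
```

```text
3.8083 [ 0.45996614 -0.16079368  0.52969416] [-2.32657829e+01 -8.36583711e+00  7.09435074e+01 -1.27743719e-02
  1.17451432e+02  6.22972051e+01] [0.15234005 0.3217339  0.47532632] 0.00016374877044441212
```

View pics/w1.png

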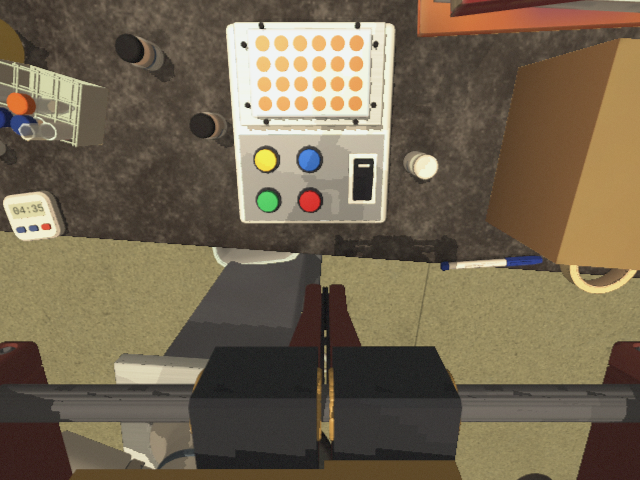

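The wrist view has yellow (266,160), blue (309,159), green (268,201), red (310,200) and the rocker mark at (364,158). The white vial is at (422,165), the amber one at (207,125), and the box is clear to the right. I'll check these against the first fit.

Run:
```python
import pickle,numpy as np
from geo import *
s=pickle.load(open("w1.pkl","rb"))
for c,p in dict(yellow=(265.5,159.5),blue=(309,159),green=(267.5,201),red=(310,200.5),mark=(364,159),pivot=(363,180)).items():
    print(c,ray(s,*p,{'mark':.064,'pivot':.06}.get(c,.062)).round(4))
f=s["frame"][130:230,230:400]
import cv2;cv2.imwrite("pics/w1c.png",cv2.resize(f,None,fx=4,fy=4,interpolation=cv2.INTER_CUBIC)[:,:,::-1])
```

```text
yellow [ 0.498  -0.0876]
blue [ 0.5025 -0.1391]
green [ 0.4481 -0.0914]
red [ 0.4527 -0.1435]
mark [ 0.5077 -0.204 ]
pivot [ 0.4824 -0.206 ]
```

View pics/w1c.png

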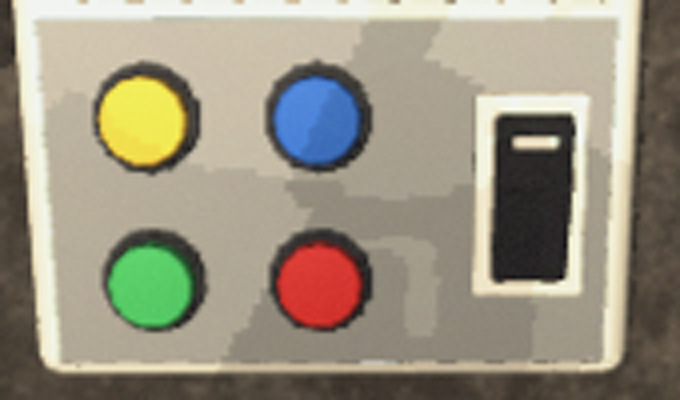

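All views agree to about 1 mm (the mark is at (364,165.5) in the crop, x≈0.500). Pressing the rocker now.

```bash
cat > press.py <<'E'
from station import r
import numpy as np
def press(xy,top,low,fmax=18):
    "hover, go to 4 mm above top, then step down to tip height low or until fmax"
    T=lambda z,v:r.servo_line([xy[0],xy[1],z+.182],speed=v)
    T(.10,.15);T(top+.004,.08);r.wait(.1);f0=r.sense()["contact_force"][2]
    log=[];z=top+.004
    while z>low:
        z-=.001;T(z,.02);s=r.sense();F=s["contact_force"][2]-f0
        log.append((round((s["tcp_pos"][2]-.182)*1e3,1),round(F,1)))
        if F>fmax:break
    r.wait(.25);T(.10,.1);print(log,r.sense()["clock"])
E
python3 - <<'E'
from press import *
import cv2,pickle
r.reach([.503,-.2045,.30],[180,0,4.5])
press([.503,-.2045],.066,.053)
s=r.snapshot("wrist");t=r.snapshot("side")
pickle.dump((s,t),open("w2.pkl","wb"))
cv2.imwrite("pics/w2.png",cv2.resize(t["frame"][255:355,240:380],(700,500),interpolation=cv2.INTER_CUBIC)[:,:,::-1])
E
```

```text
[(np.float64(69.3), np.float64(-0.5)), (np.float64(68.0), np.float64(-0.6)), (np.float64(66.9), np.float64(0.3)), (np.float64(65.9), np.float64(0.0)), (np.float64(65.0), np.float64(0.4)), (np.float64(64.3), np.float64(1.5)), (np.float64(63.3), np.float64(3.2)), (np.float64(62.2), np.float64(3.3)), (np.float64(61.0), np.float64(3.3)), (np.float64(60.1), np.float64(3.4)), (np.float64(59.4), np.float64(5.8)), (np.float64(58.5), np.float64(5.2)), (np.float64(57.8), np.float64(5.8)), (np.float64(57.6), np.float64(10.2)), (np.float64(57.5), np.float64(14.0)), (np.float64(57.4), np.float64(17.3)), (np.float64(57.3), np.float64(21.7))] 10.7583
```

View pics/w2.png

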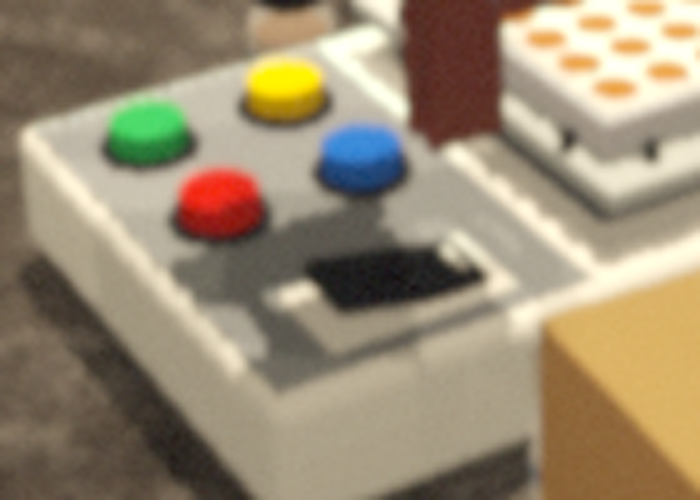

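The rocker's near end is now raised and its far end is down on a hard stop at 57.3 mm, so it's on. Next come blue and green.

Run:
```python
from press import *
import cv2
press([.5018,-.1395],.062,.051)
press([.4478,-.0916],.062,.051)
r.servo_line([.4478,-.0916,.40],speed=.2)
t=r.snapshot("side");w=r.snapshot("wrist");print(r.sense()["clock"])
cv2.imwrite("pics/e.png",np.hstack([cv2.resize(t["frame"][245:355,230:380],(400,293)),cv2.resize(w["frame"],(400,300))[:293]])[:,:,::-1])
```

```text
[(np.float64(65.3), np.float64(-0.4)), (np.float64(64.0), np.float64(0.2)), (np.float64(62.9), np.float64(-0.6)), (np.float64(62.0), np.float64(0.8)), (np.float64(61.1), np.float64(1.5)), (np.float64(60.0), np.float64(1.4)), (np.float64(58.9), np.float64(1.3)), (np.float64(57.9), np.float64(0.5)), (np.float64(56.9), np.float64(1.0)), (np.float64(55.9), np.float64(1.0)), (np.float64(55.3), np.float64(4.4)), (np.float64(55.3), np.float64(9.2)), (np.float64(55.2), np.float64(13.1)), (np.float64(55.2), np.float64(17.7)), (np.float64(55.1), np.float64(22.1))] 16.7583
[(np.float64(65.3), np.float64(0.2)), (np.float64(63.9), np.float64(0.7)), (np.float64(62.9), np.float64(0.8)), (np.float64(62.0), np.float64(0.7)), (np.float64(61.1), np.float64(2.3)), (np.float64(60.0), np.float64(1.7)), (np.float64(58.9), np.float64(2.0)), (np.float64(57.9), np.float64(0.9)), (np.float64(56.9), np.float64(1.8)), (np.float64(55.9), np.float64(2.4)), (np.float64(55.3), np.float64(5.0)), (np.float64(55.3), np.float64(11.2)), (np.float64(55.2), np.float64(14.8)), (np.float64(55.1), np.float64(20.0))] 22.45
23.2917
```

View pics/e.png

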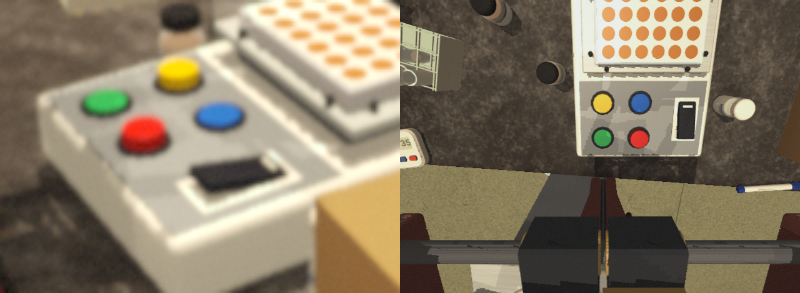

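The final picture shows blue and green sunk to their collars, yellow and red up, the rocker on, and the vials and plate undisturbed. Both keys reached the 55 mm stop.

```bash
python3 -c "
from station import r
print(r.hand_in())"
```

```text
the job is handed in; nothing more can be done
None
```

I pressed the rocker on, then blue, then green, each to its hard stop, left yellow and red up and the plate and vials where they stood, and handed the job in at about 23 s; no verdict came back.

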